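# Secure the gas-detector charger for driving

## Task

Make the gas-detector charging dock safe for driving. Without lifting it, and pushing only on its black base, not on the two yellow detectors, slide the dock along the desk until it sits squarely home in the corner of its two aluminium rails, tight against both the rear rail and the side rail. Then gently push the red swivel latch round, without pinching or forcing it, until it lies fully closed across the front of the dock, and leave the radio, the mug and the tape roll where they are.

Things in the scene. Friction and masses are not known exactly. Their poses are not given: they have to be found in the camera images.
- dock: Loose charging dock: black base 140 (x) x 160 (y) x 26 mm high with upright sides; on it a grey sloping cradle, 136 mm wide, from 55 mm before the centre to the rear, with two yellow detectors. In all 0.6 to 0.95 kg; slides under a push of 2 to 12 N. Origin: centre of the underside. -x is the low front, +x the high rear; highest point 75 mm above the desk.
- detector_left: Yellow gas detector with black trim and small display, 96 x 52 x 22 mm, clipped fast in the cradle, face up, sloping 0.21 rad up to the rear. Origin: 6 mm behind the dock's centre, 33 mm to its +y, 40 mm above the desk. Its sides lie 20 mm or more inside the base's sides. Not to be touched.
- detector_right: The same on the dock's -y side: origin 6 mm behind the dock's centre, 33 mm to its right (-y), 40 mm up. Not to be touched.
- bay: Fixed bay: two aluminium angle rails, 26 mm high, 5 mm thick, forming a corner round an inlaid black mat. Origin: on the desk where the dock's origin lies when home, axes then parallel to the dock's. Inner faces: rear rail x = +70 mm (y -215 to +110), side rail y = +80 mm (x -40 to +70). Flanges 4 mm high reach 25 mm outward from these faces. Open to -x and -y.
- latch (a joint): Angle in rad of the red swivel latch about its upright pivot: 0 = closed, at its end stop, bar along the bay's -y across the dock's front; grows as it opens, clockwise from above (1.57 = bar along the bay's -x); ends at 2.2. Starts open, at 1.5 to 2.1. Friction of about 1 N at 60 mm from the pivot keeps it where it is left.
- latch_bar: Red latch bar. Origin: on the pivot axis, 14 mm above the desk; runs along its own -y from 10 to 95 mm, 14 mm wide, 14 to 26 mm above the desk. A black knob, 16 mm thick, stands 85 mm from the pivot, top 48 mm above the desk. A rubber pad on its +x side, 69 to 87 mm from the pivot, reaches 23 mm from the bar's middle line; closed, it stands 3 mm before a dock that is home.
- latch_tip (a point): Top of the latch's black knob, 48 mm above the desk, 85 mm from the pivot.
- radio: Black hand-held radio standing upright, 36 x 58 x 125 mm plus a 75 mm aerial. Origin: centre of its underside. Leave it.
- mug: Blue mug, radius 40 mm, 90 mm high, handle at its +y. Origin: centre of its underside. Leave it.
- tape: Roll of red tape lying flat, outer radius 45 mm, hole radius 30 mm, 25 mm high. Origin: centre of its underside. Leave it.
- latch_pivot (a point): The latch's pivot axis, at desk height, at x = -96, y = +95 mm of the bay's frame; a 34 mm square steel plate, 4 mm thick, surrounds it.
Not all that is in view belongs to the job. Leave any orange or purple look-alike of the dock alone.

How it is judged:
On the way, in this order (a step that is already met when the one before it is completed fails the run):
1. the dock is home against both rails (x of dock in the frame of bay between -0.005 and 0.004 m and y of dock in the frame of bay between -0.005 and 0.004 m and angle between the x axis of dock and the x axis of bay, either way round below 0.05 rad), for 0.2 s.
2. the latch is closed across its front (value of joint latch below 0.1 rad), for 0.2 s.
At the end, for the whole second after the job is handed in: The dock's origin lies within 5 mm of the home spot along both bay axes, its sides parallel to the rails within 0.05 rad, flat on the desk and at rest; the latch is within 0.1 rad of closed (all of step 1 and height (world z) of dock below 0.004 m and value of joint latch below 0.1 rad and linear speed of dock below 0.01 m/s); the robot touches nothing.
It fails at once if the dock is lifted or tipped (8 mm, 0.12 rad) (height (world z) of dock above 0.008 m or angle between dock's own z axis and vertical above 0.12 rad).
It fails at once if a detector is touched (more than 1 N) (contact force between any of the arm, the fingers and detector_left above 1 N or contact force between any of the arm, the fingers and detector_right above 1 N).
It fails at once if the latch is pinched or forced (more than 30 N) (contact force between the fingers and latch_bar above 30 N).
It fails at once if the radio, the mug or the tape roll is moved by more than 15 mm or tipped (distance of any of radio, mug, tape from where it was at the start of the episode above 0.015 m or angle between any of radio, mug's own z axis and vertical above 0.2 rad).
It also fails if it takes over 69 s, if anything falls off the work surface, if the arm or the gripper's body presses on something with over 40 N, if the wrist force passes 120 N, or if a joint passes its speed limit or range.

## Robot

A 6-joint arm with a two-finger parallel gripper is mounted at the origin on the work surface. World frame = base frame: x ahead of the robot, y to its left, z up, the work surface at z = 0. Lengths are in m, angles in rad, forces in N, time in s.
With the tool pointing down it reaches from about 0.3 to 0.775 m from the base axis. Payload 14.6 kg.
Tool frame: the origin (TCP) lies midway between the tips of the shut fingers; the grasp point (between the pads) lies 19 mm behind it (ctrl.grip_depth is the z of the grasp point in the tool frame, in m); z points along the fingers, y is the line along which they close (so a half turn about z gives the same grasp; the last joint's range is limited). The gripper opens to 94 mm and grips with 3 to 60 N. Pads are 16 mm wide; open, the fingers measure 119 mm over their backs; the gripper's body (75 mm by 177 mm) begins 78 mm behind the grasp point.
Start: joints at [-1.283, 0.3, 1.521, -0, 1.321, -0.067], TCP at [0.191, -0.516, 0.205] pointing down, gripper open.
Joint ranges: [-3.03, 3.03], [-0.79, 2.21], [0.23, 2.52], [-1.04, 4.18], [0, 3.07], [-2.55, 2.55]. Speed limits (rad/s): [2.22, 2.22, 2.57, 3.14, 3.14, 3.14].

## Interface

Orientations are given as [roll, pitch, yaw] about the fixed x, y, z axes, in that order (R = Rz(yaw) Ry(pitch) Rx(roll)).
In Python, from station import ctrl gives the robot as it stands. The module is installed in compiled form; this text tells all that it offers.
- The arm moves only by the tool carry_out, never from a script. Its argument "commands" is a list of rows, each a list of 3 entries, a list of its own where there are three numbers: the closure, from 0 (fully open) to 1 (shut), then the shift along the tool's x, y, z in mm, then the turn, a rotation vector about the tool's x, y, z in rad. In form: [[gripper, [tx, ty, tz], [wx, wy, wz]], ...]. A call has 1 to 10 rows; each row shifts and turns the commanded pose from where the row before left it, along the tool's axes as they then stand; what a row does not reach is not made up. A row lasts 1/8 s, in which the tool goes at most 62.5 mm and 10.7 degrees, less where a joint would pass 70% of its speed; a pose out of reach is approached as far as the arm can. A call with a gripper value outside its range is refused whole. The fingers move at their own pace and stop on an object; "squeeze" is the grip in N (left out, the last holds). Time passes only in rows, so rows that do not move let the fingers close. It gives the time, the measured TCP pose, the force, the opening and the grip force at its end, in the units of the state.
- ctrl.get_obs(): the state, without advancing time (a new reading comes with each control period).
- ctrl.camera(name): name is "scene" or "top" or "wrist"; returns a dict with "img" (480x640x3 uint8, blue, green, red), "camera_matrix" (3x3 intrinsics, pixels), "rvec" (rotation vector, rad) and "tvec" (3), from world to camera coordinates, as OpenCV has them. Camera axes: x right, y down, z forward; pixel columns grow to the right and rows downward; lengths in m; the calibration is good to about 2 mm. A picture is of the moment at which its call begins. There is no depth.
- ctrl.hand_in(): hands the job in; it is judged then, once.
Trained networks look in the newest picture that a camera, given by its name, has taken for a name from the list of things; names that differ only in an ending like _2 or _b are one class to them, and where a whole thing is asked for, a point or a joint stands for the part that bears it (a point fixed in the world has none). Each returns a list of dicts, best first, with "score" (0 to 1); they miss things now and then, are a little off and sometimes report something else, mostly with a low value. They report only what shows in the picture. A call takes as long as a camera call. They do not tell look-alikes from the thing itself.
- ctrl.outline_of(thing, camera): "region" (480x640 bool, what is visible of it).
- ctrl.place_of(thing, camera): "at" ([x, y, z] in m, in world coordinates, good to about 4 mm: a listed point, or the origin of a listed thing).
The state is a dict: "time_s": time; "qpos": joint angles; "joint_vel": joint speeds; "tau": joint torques, N m; "ee_pos": TCP position; "eef_rot": TCP orientation; "force": force on the tool from outside, world axes, zero at the start; "moment": the same for the moment, N m; "grip_width": finger opening in m; "grip_force": force on a finger pad.
Only numpy, scipy, OpenCV 4.12 (cv2) and the standard library are available. Lean on these libraries where they do the work, as an engineer would, in place of code of your own. Each camera call takes 0.05 s, during which the arm holds its last target. There are 200 camera calls.

## Working session

There is one attempt and no reset: what is moved stays moved. The work goes in short steps, Python scripts to look and compute and a tool call to move; the robot and the scene stay as the last step left them, time stands still between calls to the robot, and variables do not carry over. Pictures are saved under pics/ and viewed, at most 10 in all, crops included, and the job is handed in when it is done.

Besides the shell and the picture viewer there is one more tool, called after "Call:" as name(argument=value, ...), one argument or row to a line, values as JSON. carry_out: Moves the arm, as the interface text tells. Its arguments: {"type":"object","properties":{"commands":{"type":"array","items":{"type":"array"}},"squeeze":{"type":"number"}},"required":["commands"]}

```bash
mkdir -p pics
cat > h.py <<'E'
import numpy as np,cv2
from station import ctrl
def cam(n):
    c=ctrl.camera(n);R=cv2.Rodrigues(np.array(c["rvec"],float))[0];return c,np.array(c["camera_matrix"]),R,np.array(c["tvec"],float).ravel()
def ray(c,uv,z):
    _,K,R,t=c;o=-R.T@t;d=R.T@np.linalg.inv(K)@np.array([uv[0],uv[1],1.]);return o+d*(z-o[2])/d[2]
def proj(c,p):
    q=c[2]@np.array(p,float)+c[3];q=c[1]@q;return (q[:2]/q[2]).round(1)
E
python3 - <<'E'
from h import *
for n in("top","scene"):
    c=cam(n);cv2.imwrite(f"pics/{n}0.png",c[0]["img"])
    print(n,"campos",(-c[2].T@c[3]).round(3))
    for t in["dock","bay","latch_bar","latch_tip","latch_pivot","detector_left","detector_right","radio","mug","tape"]:
        try:
            for r in ctrl.place_of(t,n)[:3]: print(t,round(r["score"],2),np.round(r["at"],3),proj(c,r["at"]))
        except Exception as e: print(t,e)
print(ctrl.get_obs())
E
```

```text
top campos [0.473 0.008 0.796]
dock 0.95 [0.63  0.01  0.001] [313.3 196.1]
dock 0.87 [ 0.271  0.25  -0.002] [179.6 395.8]
dock 0.75 [ 0.383 -0.049  0.   ] [346.7 330.5]
bay 0.67 [ 0.646  0.112 -0.   ] [258.5 188.3]
latch_bar 0.65 [0.53  0.197 0.016] [210.1 249.7]
latch_tip 0.58 [0.456 0.216 0.043] [194.3 291.7]
latch_tip 0.58 [0.786 0.101 0.003] [264.7 115. ]
detector_left 0.96 [0.635 0.041 0.037] [295.8 189.2]
detector_left 0.96 [0.269 0.279 0.037] [155.3 402.8]
detector_left 0.84 [ 0.352 -0.04   0.041] [343.2 352.1]
detector_right 0.85 [ 0.415 -0.051  0.036] [349.1 314.2]
detector_right 0.79 [0.28  0.217 0.041] [191.5 396.7]
radio 0.77 [0.682 0.316 0.005] [148.9 169.2]
mug 0.7 [0.785 0.1   0.003] [265.3 115.6]
tape 0.69 [ 0.67  -0.266 -0.001] [460.2 174.4]
scene campos [ 1.095 -0.137  0.75 ]
dock 0.97 [0.631 0.011 0.002] [329.6 291.8]
dock 0.92 [0.269 0.248 0.   ] [380.6 157.9]
dock 0.57 [ 0.381 -0.051 -0.004] [274.8 210.4]
bay 0.68 [0.64  0.112 0.003] [379.2 284.5]
latch_bar 0.59 [0.536 0.192 0.012] [398.3 235.8]
latch_bar 0.43 [ 0.639 -0.029  0.036] [310.9 289.8]
latch_tip 0.73 [
[... 568 characters left out ...]
-0.271 -0.001] [186.9 342.2]
{'time_s': 1.1, 'qpos': array([-1.28260712e+00,  2.99891860e-01,  1.52100698e+00,  1.13119697e-05,
        1.32068375e+00, -6.65816150e-02]), 'joint_vel': array([-0.00019927, -0.00157757, -0.00022616, -0.00175492, -0.00146067,
        0.00104389]), 'tau': array([-2.31059210e-03, -5.31671262e+01, -3.52925277e+01,  7.07378215e-02,
        2.12233787e-02,  3.51110850e-05]), 'ee_pos': array([ 0.19106374, -0.51573815,  0.20544709]), 'eef_rot': array([ 3.14158188e+00, -1.02661294e-05,  3.54768019e-01]), 'force': array([-0.19703965,  0.15916528, -0.32860344]), 'moment': array([ 0.03964615, -0.0169267 ,  0.00158799]), 'grip_force': 0.0, 'grip_width': 0.09424515123238651}
```

View pics/top0.png

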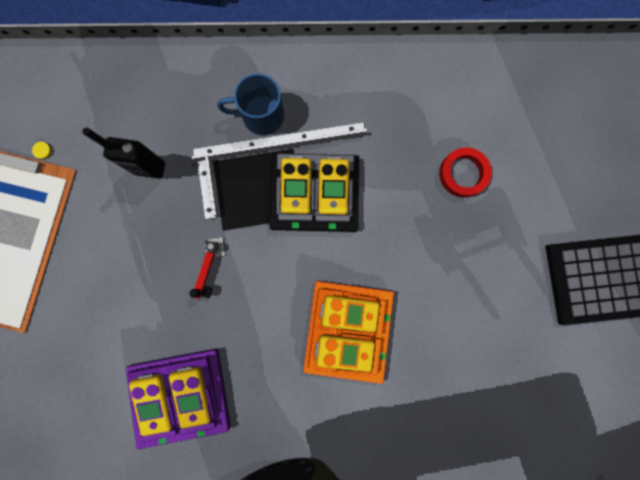

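View pics/scene0.png

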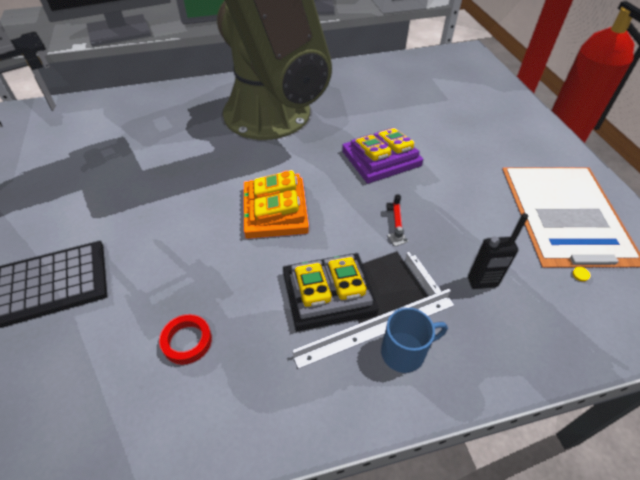

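Look-alikes of the dock in the top view: the black one (313,196), the orange one (347,331) and the purple one (180,396). By the description I choose the black one, and check it in a close crop.

Run:
```python
from h import *
c=cam("top");im=c[0]["img"][105:305,185:385];im=cv2.convertScaleAbs(im,alpha=1.5,beta=25)
cv2.imwrite("pics/crop1.png",cv2.resize(im,None,fx=3,fy=3,interpolation=cv2.INTER_CUBIC))
m=ctrl.outline_of("dock","top")
for r in m:
    g=r["region"].astype(np.uint8);cs,_=cv2.findContours(g,0,2);k=max(cs,key=cv2.contourArea)
    b=cv2.boxPoints(cv2.minAreaRect(k));print(r["score"],b.round(1).tolist(),[ray(c,p,.026)[:2].round(4).tolist() for p in b])
```

```text
0.95 [[121.4000015258789, 364.29998779296875], [218.60000610351562, 347.5], [233.39999389648438, 432.8999938964844], [136.1999969482422, 449.70001220703125]] [[0.3312, 0.344], [0.3586, 0.1759], [0.2161, 0.1484], [0.1897, 0.3132]]
0.78 [[301.5, 373.70001220703125], [313.20001220703125, 280.79998779296875], [394.29998779296875, 290.8999938964844], [382.6000061035156, 383.79998779296875]] [[0.3135, 0.0319], [0.4729, 0.0108], [0.4542, -0.1319], [0.2957, -0.1077]]
0.57 [[270.0, 154.0], [359.0, 154.0], [359.0, 232.0], [270.0, 232.0]] [[0.7034, 0.088], [0.7021, -0.0743], [0.5591, -0.0717], [0.5602, 0.0874]]
```

View pics/crop1.png

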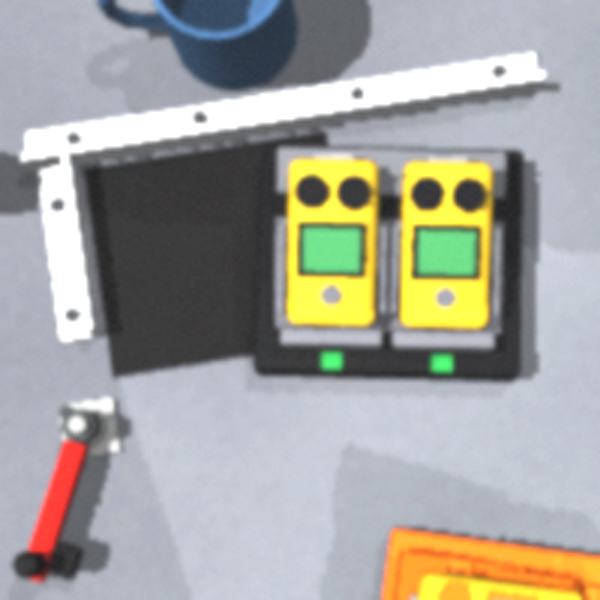

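The crop confirms it. The black dock has its front edge at crop y≈375 and its yaw is nearly 0. The rails and mat are turned about 0.15 rad, and the latch is open, with its pivot at (82,425) and knob at (32,565). Next I refine the bay pose.

Run:
```python
from h import *
c=cam("top");P=lambda x,y,z:ray(c,(185+x/3,105+y/3),z)[:2].round(4)
g=c[0]["img"].min(2)
# white strip of rear rail / side rail
m=(c[0]["img"][105:305,185:385].min(2)>190).astype(np.uint8)
m=(g>185).astype(np.uint8);m[:,:190]=0;m[:,375:]=0;m[:110]=0;m[225:]=0
n,l,s,_=cv2.connectedComponentsWithStats(m)
for k in range(1,n):
    if s[k,4]>100: print(s[k])
# lower edge of rear rail per column
ys=[(u,np.max(np.nonzero(m[:175,u])[0])) for u in range(225,365,1) if m[:175,u].any()]
a=np.array(ys,float);f=np.polyfit(a[:,0],a[:,1],1)
for z in(0,.026):
    p,q=[ray(c,(u,np.polyval(f,u)+.5),z) for u in(225,365)];d=p-q;print("lower",z,p[:2].round(4),q[:2].round(4),"yaw",np.arctan2(-d[0],d[1]))
a=np.array([(v,np.max(np.nonzero(m[v,:230])[0])) for v in range(168,212)],float);f=np.polyfit(a[:,0],a[:,1],1)
for z in(0,.026):
    p,q=[ray(c,(np.polyval(f,v)+.5,v),z) for v in(168,212)];d=p-q;print("side",z,p[:2].round(4),q[:2].round(4),"yaw",np.arctan2(d[1],d[0]))
print("mat",P(100,165,0),P(113,375,0),P(325,133,0))
print("pivot",P(76,425,.02),"knob",P(30,563,.048))
print("dock front",P(256,374,.026),P(520,379,.026),"rear right",P(521,152,.026))
for t in("bay","dock","latch_pivot","latch_tip"):
    for r in ctrl.place_of(t,"top")[:2]: print(t,r["score"],r["at"])
```

```text
[ 193  124  173   33 1189]
[199 157  16  61 472]
lower 0 [0.7153 0.1756] [ 0.7564 -0.0893] yaw 0.15371531307960423
lower 0.026 [0.7074 0.1702] [ 0.7471 -0.0861] yaw 0.15371531307960423
side 0 [0.685  0.2061] [0.6013 0.1954] yaw 0.12727002843141016
side 0.026 [0.6781 0.1996] [0.5971 0.1893] yaw 0.1272700284314104
mat [0.7003 0.188 ] [0.5675 0.1777] [0.7199 0.0467]
pivot [0.5351 0.1951] knob [0.454  0.2132]
dock front [0.5644 0.0868] [ 0.5603 -0.0706] rear right [ 0.699  -0.0736]
bay 0.9 [0.6457, 0.1086, -0.0043]
dock 0.93 [0.6339, 0.0071, -0.0001]
dock 0.8 [0.2723, 0.246, -0.0003]
latch_pivot 0.89 [0.5325, 0.1884, -0.0039]
latch_tip 0.71 [0.4535, 0.2148, 0.0452]
```

Call:
carry_out(
  commands=[
    [0,[0,0,0],[0,0,0.1]],
    [0,[0,0,0],[0,0,0.1]],
  ],
)

```text
time_s: 1.7
ee_pos: [0.1911, -0.5157, 0.2054]
eef_rot: [-3.142, 0.0, 0.152]
force: [-0.2, 0.2, -0.1]
grip_width: 0.0943
grip_force: 0.0
```

Call:
carry_out(
  commands=[
    [0,[39.6,-45.4,0],[0,0,0]],
    [0,[39.6,-45.4,0],[0,0,0]],
    [0,[39.6,-45.4,0],[0,0,0]],
    [0,[39.6,-45.4,0],[0,0,0]],
    [0,[39.6,-45.4,0],[0,0,0]],
    [0,[39.6,-45.4,0],[0,0,0]],
    [0,[39.6,-45.4,0],[0,0,0]],
    [0,[39.6,-45.4,0],[0,0,0]],
    [0,[39.6,-45.4,0],[0,0,0]],
    [0,[39.6,-45.4,0],[0,0,0]],
  ],
)

```text
time_s: 2.95
ee_pos: [0.5132, -0.0042, 0.2057]
eef_rot: [3.141, -0.001, 0.155]
force: [1.0, -1.5, 0.4]
grip_width: 0.094
grip_force: 0.0
```

Call:
carry_out(
  commands=[
    [0,[0,0,50],[0,0,0]],
    [0,[0,0,50],[0,0,0]],
    [0,[0,0,40],[0,0,0]],
    [0,[0,0,30],[0,0,0]],
    [0,[0,0,20],[0,0,0]],
    [0,[0,0,0],[0,0,0]],
  ],
)

```text
time_s: 3.7
ee_pos: [0.5116, -0.0061, 0.0144]
eef_rot: [-3.141, 0.002, 0.155]
force: [-0.2, -0.1, -0.2]
grip_width: 0.094
grip_force: 0.0
```

Call:
carry_out(
  commands=[
    [0,[10,0,0],[0,0,0]],
    [0,[10,0,0],[0,0,0]],
    [0,[6,0,0],[0,0,0]],
    [0,[6,0,0],[0,0,0]],
    [0,[5,0,0],[0,0,0]],
    [0,[5,0,0],[0,0,0]],
    [0,[5,0,0],[0,0,0]],
    [0,[5,0,0],[0,0,0]],
    [0,[3,0,0],[0,0,0]],
    [0,[0,0,0],[0,0,0]],
  ],
)

```text
time_s: 4.95
ee_pos: [0.5666, 0.0023, 0.0153]
eef_rot: [3.142, 0.0, 0.155]
force: [-2.0, -1.8, 0.4]
grip_width: 0.0941
grip_force: 1.0
```

Run:
```python
from h import *
c=cam("top");im=c[0]["img"][90:290,170:370];im=cv2.convertScaleAbs(im,alpha=1.5,beta=25)
im=cv2.resize(im,None,fx=2,fy=2,interpolation=cv2.INTER_CUBIC)
w=cv2.convertScaleAbs(cam("wrist")[0]["img"],alpha=1.4);w=cv2.resize(w,(400,300))
o=np.zeros((400,800,3),np.uint8);o[:,:400]=im;o[:300,400:]=w;cv2.imwrite("pics/p1.png",o)
```

```text
(no output)
```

View pics/p1.png

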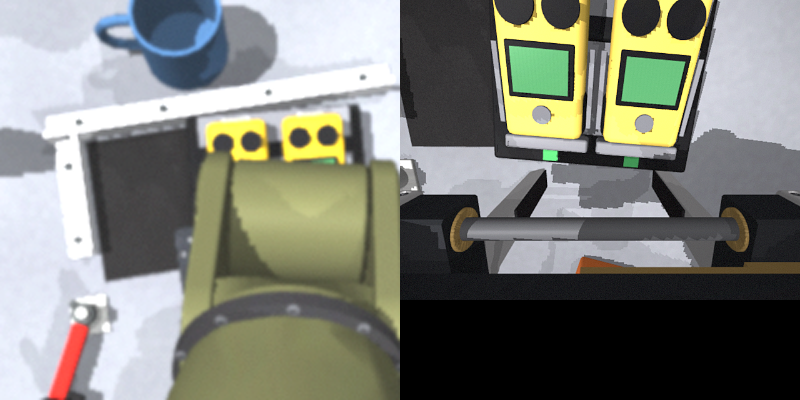

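The wrist view shows the right finger at the front edge (670,180) and the dock still turned a little. I continue slowly.

Call:
carry_out(
  commands=[
    [0,[3,0,0],[0,0,0]],
    [0,[3,0,0],[0,0,0]],
    [0,[2,0,0],[0,0,0]],
    [0,[2,0,0],[0,0,0]],
    [0,[0,0,0],[0,0,0]],
  ],
)

```text
time_s: 5.68
ee_pos: [0.5765, 0.0037, 0.0153]
eef_rot: [3.141, 0.001, 0.155]
force: [-3.6, -4.3, 0.6]
grip_width: 0.0942
grip_force: 2.1
```

Call:
carry_out(
  commands=[
    [0,[2,0,0],[0,0,0]],
    [0,[2,0,0],[0,0,0]],
    [0,[0,0,0],[0,0,0]],
  ],
)

```text
time_s: 6.05
ee_pos: [0.5794, 0.004, 0.0152]
eef_rot: [3.142, 0.004, 0.154]
force: [-12.5, -6.5, 7.0]
grip_width: 0.0943
grip_force: 6.8
```

Call:
carry_out(
  commands=[
    [0,[1.5,0,0],[0,0,0]],
    [0,[0,0,0],[0,0,0]],
  ],
)

```text
time_s: 6.3
ee_pos: [0.5795, 0.004, 0.0153]
eef_rot: [-3.141, 0.007, 0.154]
force: [-23.7, -6.9, 16.0]
grip_width: 0.0941
grip_force: 12.5
```

Run:
```python
from h import *
w=cam("wrist");im=cv2.convertScaleAbs(w[0]["img"],alpha=1.4)
cv2.imwrite("pics/p2.png",im)
print(ctrl.get_obs()["ee_pos"])
for n in("wrist","scene"):
    if n=="scene":cam(n)
    for t in("dock","bay","detector_left","detector_right"):
        for r in ctrl.place_of(t,n)[:3]: print(n,t,round(r["score"],2),np.round(r["at"],4))
```

```text
[0.57947005 0.00402259 0.01525341]
wrist dock 0.68 [0.6586 0.0218 0.0016]
wrist detector_left 0.75 [0.6548 0.0526 0.0406]
wrist detector_right 0.93 [ 0.6655 -0.0062  0.0381]
scene dock 0.75 [ 0.3807 -0.054   0.0007]
scene dock 0.64 [0.271  0.2508 0.0033]
scene dock 0.55 [6.555e-01 2.460e-02 5.000e-04]
scene bay 0.66 [0.64   0.116  0.0031]
scene detector_left 0.91 [ 0.3501 -0.0366  0.0383]
scene detector_left 0.83 [0.274  0.2843 0.0418]
scene detector_left 0.73 [0.6603 0.0586 0.0394]
scene detector_right 0.77 [0.2868 0.2168 0.0454]
scene detector_right 0.6 [ 0.6693 -0.0075  0.0389]
scene detector_right 0.57 [ 0.4177 -0.0517  0.0379]
```

View pics/p2.png

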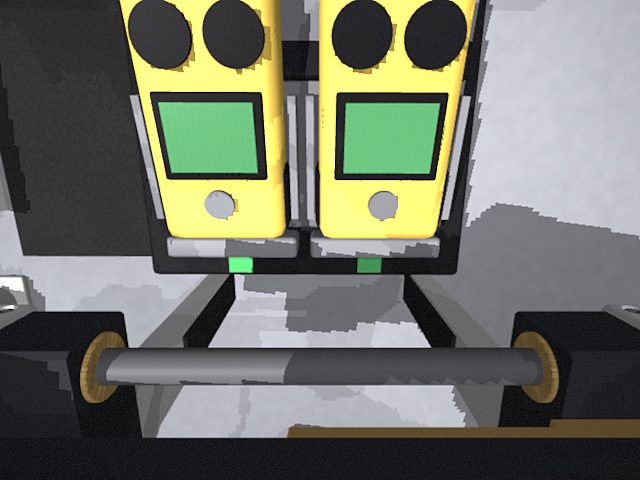

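The dock is tight against the rear rail: the reaction rose to 24 N with no more motion, and its front edge (155–455, 272) is parallel to the fingers. I back off, lift and go round to the −y side.

Call:
carry_out(
  commands=[
    [0,[-10,0,0],[0,0,0]],
    [0,[-12,0,0],[0,0,0]],
    [0,[0,0,-40],[0,0,0]],
    [0,[0,0,-50],[0,0,0]],
    [0,[0,0,-40],[0,0,0]],
    [0,[24,28,0],[0,0,0]],
    [0,[24,28,0],[0,0,0]],
    [0,[24,28,0],[0,0,0]],
    [0,[24,28,0],[0,0,0]],
    [0,[0,0,0],[0,0,0]],
  ],
)

```text
time_s: 8.05
ee_pos: [0.673, -0.0958, 0.1446]
eef_rot: [-3.141, -0.0, 0.153]
force: [0.0, 0.4, -0.2]
grip_width: 0.0939
grip_force: 0.0
```

Call:
carry_out(
  commands=[
    [0,[0,0,0],[0,0,-0.1745]],
    [0,[0,0,0],[0,0,-0.1745]],
    [0,[0,0,0],[0,0,-0.1745]],
    [0,[0,0,0],[0,0,-0.1745]],
    [0,[0,0,0],[0,0,-0.1745]],
    [0,[0,0,0],[0,0,-0.1745]],
    [0,[0,0,0],[0,0,-0.1745]],
    [0,[0,0,0],[0,0,-0.1745]],
    [0,[0,0,0],[0,0,-0.1745]],
    [0,[0,0,0],[0,0,0]],
  ],
)

```text
time_s: 9.3
ee_pos: [0.672, -0.0938, 0.1456]
eef_rot: [3.141, -0.0, 1.725]
force: [0.1, 0.3, -0.2]
grip_width: 0.0941
grip_force: 0.0
```

Run:
```python
from h import *
c=cam("top")
for t in("dock","bay"):
    for r in ctrl.place_of(t,"top")[:3]: print(t,round(r["score"],2),np.round(r["at"],4))
a=c[0]["img"][90:290,185:385];w=cam("wrist")[0]["img"]
o=np.zeros((400,800,3),np.uint8);o[:,:400]=cv2.resize(a,(400,400),interpolation=2);o[:300,400:]=cv2.resize(w,(400,300));cv2.imwrite("pics/p3.png",cv2.convertScaleAbs(o,alpha=1.4))
```

```text
dock 0.93 [ 0.6565  0.0236 -0.0008]
dock 0.9 [ 0.2719  0.2469 -0.0009]
bay 0.86 [6.454e-01 1.089e-01 1.000e-04]
bay 0.43 [ 0.6535  0.0229 -0.0018]
```

View pics/p3.png

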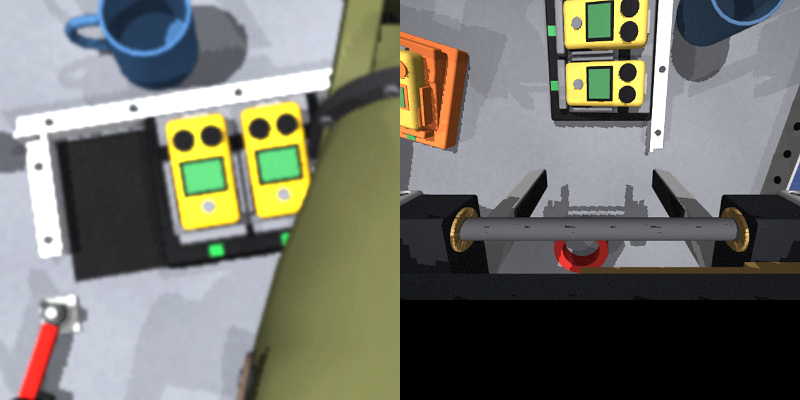

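The dock is square on the rear rail and about 88 mm short of the side rail, and the descent spot is clear of the rail end (655,150) and the tape.

Call:
carry_out(
  commands=[
    [0,[0,-4,40],[0,0,0]],
    [0,[0,0,40],[0,0,0]],
    [0,[0,0,30],[0,0,0]],
    [0,[0,0,20],[0,0,0]],
    [0,[0,0,0],[0,0,0]],
    [0,[10,0,0],[0,0,0]],
    [0,[8,0,0],[0,0,0]],
    [0,[6,0,0],[0,0,0]],
    [0,[5,0,0],[0,0,0]],
    [0,[5,0,0],[0,0,0]],
  ],
)

```text
time_s: 10.75
ee_pos: [0.6634, -0.0619, 0.0159]
eef_rot: [3.141, 0.001, 1.725]
force: [0.8, -4.8, 2.0]
grip_width: 0.0938
grip_force: 2.6
```

Call:
carry_out(
  commands=[
    [0,[5,0,0],[0,0,0]],
    [0,[5,0,0],[0,0,0]],
    [0,[5,0,0],[0,0,0]],
    [0,[5,0,0],[0,0,0]],
    [0,[5,0,0],[0,0,0]],
    [0,[5,0,0],[0,0,0]],
  ],
)

```text
time_s: 11.5
ee_pos: [0.6589, -0.0324, 0.0159]
eef_rot: [3.141, 0.001, 1.725]
force: [1.2, -6.1, 2.2]
grip_width: 0.0938
grip_force: 2.7
```

Run:
```python
from h import *
c=cam("top")
for t in("dock","detector_left","detector_right"):
    for r in ctrl.place_of(t,"top")[:3]: print(t,round(r["score"],2),np.round(r["at"],4))
c=cam("wrist")
for t in("dock","detector_left","detector_right"):
    for r in ctrl.place_of(t,"wrist")[:3]: print("w",t,round(r["score"],2),np.round(r["at"],4))
```

```text
dock 0.77 [ 0.6517  0.0573 -0.0008]
dock 0.69 [ 0.2741  0.2481 -0.0018]
dock 0.34 [0.6609 0.0255 0.0415]
detector_left 0.95 [0.27   0.2775 0.0357]
detector_left 0.68 [0.6479 0.0939 0.0417]
detector_right 0.73 [0.2818 0.217  0.0396]
detector_right 0.47 [ 0.6844  0.3154 -0.0007]
detector_right 0.44 [0.6638 0.0289 0.0414]
w dock 0.93 [6.547e-01 5.610e-02 6.000e-04]
w detector_right 0.96 [0.6604 0.0296 0.0374]
```

Call:
carry_out(
  commands=[
    [0,[5,0,0],[0,0,0]],
    [0,[5,0,0],[0,0,0]],
    [0,[5,0,0],[0,0,0]],
    [0,[5,0,0],[0,0,0]],
    [0,[5,0,0],[0,0,0]],
    [0,[5,0,0],[0,0,0]],
    [0,[5,0,0],[0,0,0]],
    [0,[5,0,0],[0,0,0]],
    [0,[5,0,0],[0,0,0]],
    [0,[0,0,0],[0,0,0]],
  ],
)

```text
time_s: 13.15
ee_pos: [0.6516, 0.0133, 0.0155]
eef_rot: [-3.142, -0.001, 1.726]
force: [-0.5, 0.2, -0.4]
grip_width: 0.094
grip_force: 0.0
```

Call:
carry_out(
  commands=[
    [0,[3,0,0],[0,0,0]],
    [0,[2,0,0],[0,0,0]],
    [0,[2,0,0],[0,0,0]],
    [0,[0,0,0],[0,0,0]],
  ],
)

```text
time_s: 13.65
ee_pos: [0.6506, 0.0197, 0.0155]
eef_rot: [3.141, -0.0, 1.725]
force: [0.3, -0.9, 1.5]
grip_width: 0.0941
grip_force: 1.2
```

Call:
carry_out(
  commands=[
    [0,[2,0,0],[0,0,0]],
    [0,[1.5,0,0],[0,0,0]],
    [0,[0,0,0],[0,0,0]],
  ],
)

```text
time_s: 14.02
ee_pos: [0.6501, 0.0228, 0.0155]
eef_rot: [3.142, 0.0, 1.725]
force: [1.1, -5.4, 1.2]
grip_width: 0.0936
grip_force: 2.7
```

Call:
carry_out(
  commands=[
    [0,[1.5,0,0],[0,0,0]],
    [0,[1.5,0,0],[0,0,0]],
    [0,[0,0,0],[0,0,0]],
  ],
)

```text
time_s: 14.4
ee_pos: [0.6496, 0.0231, 0.0156]
eef_rot: [-3.141, 0.003, 1.724]
force: [-0.3, -20.6, 0.0]
grip_width: 0.0939
grip_force: 10.5
```

The side rail is reached (20 N, motion stopped). I lift and go to the front for a final square-up push.

Call:
carry_out(
  commands=[
    [0,[-10,0,0],[0,0,0]],
    [0,[-12,0,0],[0,0,0]],
    [0,[0,0,-40],[0,0,0]],
    [0,[0,0,-50],[0,0,0]],
    [0,[0,0,-40],[0,0,0]],
    [0,[27,-26,0],[0,0,0]],
    [0,[27,-26,0],[0,0,0]],
    [0,[27,-26,0],[0,0,0]],
    [0,[27,-26,0],[0,0,0]],
    [0,[0,0,0],[0,0,0]],
  ],
)

```text
time_s: 15.65
ee_pos: [0.5325, 0.0962, 0.1459]
eef_rot: [3.141, -0.001, 1.727]
force: [0.2, 0.1, 0.5]
grip_width: 0.094
grip_force: 0.0
```

Call:
carry_out(
  commands=[
    [0,[0,0,0],[0,0,0.1745]],
    [0,[0,0,0],[0,0,0.1745]],
    [0,[0,0,0],[0,0,0.1745]],
    [0,[0,0,0],[0,0,0.1745]],
    [0,[0,0,0],[0,0,0.1745]],
    [0,[0,0,0],[0,0,0.1745]],
    [0,[0,0,0],[0,0,0.1745]],
    [0,[0,0,0],[0,0,0.1745]],
    [0,[0,0,0],[0,0,0.1745]],
    [0,[0,0,0],[0,0,0]],
  ],
)

```text
time_s: 16.9
ee_pos: [0.5341, 0.0945, 0.1454]
eef_rot: [-3.141, -0.0, 0.155]
force: [0.1, 0.2, 0.5]
grip_width: 0.0938
grip_force: 0.0
```

Run:
```python
from h import *
a=cam("scene")
for t in("dock","latch_tip","latch_pivot"):
    for r in ctrl.place_of(t,"scene")[:3]: print(t,round(r["score"],2),np.round(r["at"],4))
a=a[0]["img"][200:400,270:470]
cv=cam("wrist")
for t in("dock","detector_left","detector_right","bay","latch_tip","latch_pivot"):
    for r in ctrl.place_of(t,"wrist")[:3]: print(t,round(r["score"],2),np.round(r["at"],4))
w=cv[0]["img"]
o=np.zeros((400,800,3),np.uint8);o[:,:400]=cv2.resize(a,(400,400),interpolation=2);o[:300,400:]=cv2.resize(w,(400,300));cv2.imwrite("pics/p4.png",cv2.convertScaleAbs(o,alpha=1.4))
```

```text
dock 0.9 [0.6432 0.1162 0.0009]
dock 0.74 [ 0.3821 -0.05   -0.0026]
dock 0.59 [0.271  0.2478 0.0021]
latch_tip 0.6 [0.4541 0.2189 0.0468]
latch_pivot 0.63 [0.53   0.1903 0.0022]
dock 0.98 [0.6449 0.11   0.0013]
dock 0.87 [0.2731 0.2481 0.0008]
dock 0.81 [ 0.3849 -0.0488  0.0031]
detector_left 0.92 [ 0.3509 -0.0415  0.0393]
detector_left 0.9 [0.6436 0.144  0.0378]
detector_right 0.77 [0.6497 0.0828 0.0394]
detector_right 0.75 [ 0.4145 -0.05    0.0392]
latch_tip 0.97 [0.4542 0.2202 0.0506]
latch_pivot 0.86 [ 0.5314  0.1937 -0.0033]
```

View pics/p4.png

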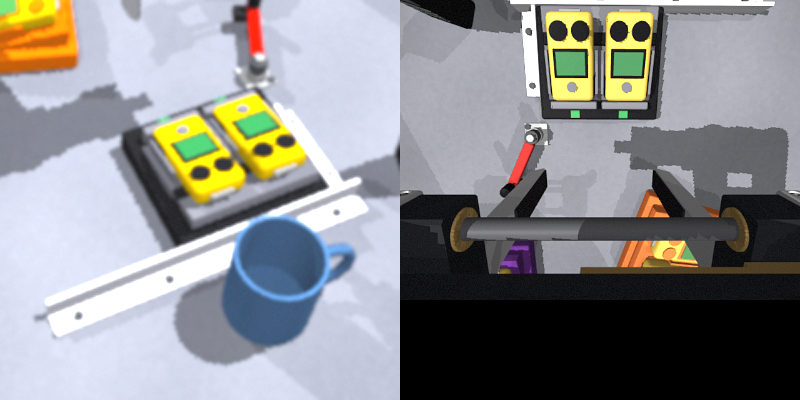

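Call:
carry_out(
  commands=[
    [0,[0,8,40],[0,0,0]],
    [0,[0,0,40],[0,0,0]],
    [0,[0,0,30],[0,0,0]],
    [0,[0,0,20],[0,0,0]],
    [0,[10,0,0],[0,0,0]],
    [0,[10,0,0],[0,0,0]],
    [0,[6,0,0],[0,0,0]],
    [0,[3,0,0],[0,0,0]],
    [0,[2,0,0],[0,0,0]],
    [0,[0,0,0],[0,0,0]],
  ],
)

```text
time_s: 18.7
ee_pos: [0.5651, 0.0917, 0.0155]
eef_rot: [-3.142, 0.001, 0.155]
force: [-3.6, -1.2, 3.9]
grip_width: 0.0938
grip_force: 1.7
```

Call:
carry_out(
  commands=[
    [0,[2,0,0],[0,0,0]],
    [0,[0,0,0],[0,0,0]],
  ],
)

```text
time_s: 18.95
ee_pos: [0.5659, 0.0917, 0.0154]
eef_rot: [3.141, 0.004, 0.155]
force: [-12.8, -3.4, 9.9]
grip_width: 0.094
grip_force: 6.8
```

The dock is tight on the rear rail again, at the same stop position as before. Next the latch: I lift, shut the fingers, and move to the outer side of the bar with the yaw set along it.

Call:
carry_out(
  commands=[
    [0,[-10,0,0],[0,0,0]],
    [0,[-15,0,0],[0,0,0]],
    [0,[0,0,-40],[0,0,0]],
    [0,[0,0,-50],[0,0,0]],
    [0,[0,0,-40],[0,0,0]],
    [1,[-7.3,-41.7,0],[0,0,0]],
    [1,[-7.3,-41.7,0],[0,0,0]],
    [1,[-7.3,-41.7,0],[0,0,0]],
    [1,[-7.3,-41.7,0],[0,0,0]],
    [1,[0,0,0],[0,0,0]],
  ],
  squeeze=10,
)

```text
time_s: 20.2
ee_pos: [0.4871, 0.2505, 0.1454]
eef_rot: [-3.141, -0.001, 0.158]
force: [0.2, -0.2, 0.3]
grip_width: 0.0475
grip_force: 0.0
```

Call:
carry_out(
  commands=[
    [1,[0,0,0],[0,0,-0.1745]],
    [1,[0,0,0],[0,0,-0.1745]],
    [1,[0,0,0],[0,0,-0.1745]],
    [1,[0,0,0],[0,0,-0.1745]],
    [1,[0,0,0],[0,0,-0.1745]],
    [1,[0,0,0],[0,0,-0.1745]],
    [1,[0,0,0],[0,0,-0.05]],
    [1,[0,0,0],[0,0,0]],
  ],
)

```text
time_s: 21.2
ee_pos: [0.4884, 0.2478, 0.1455]
eef_rot: [3.141, -0.0, 1.251]
force: [0.2, -0.4, 0.2]
grip_width: 0.0004
grip_force: 0.0
```

Run:
```python
from h import *
a=cam("top")
for t in("dock","latch_tip","latch_pivot"):
    for r in ctrl.place_of(t,"top")[:2]: print(t,round(r["score"],2),np.round(r["at"],4))
a=a[0]["img"][105:305,110:310]
cv=cam("wrist")
for t in("dock","latch_tip","latch_pivot"):
    for r in ctrl.place_of(t,"wrist")[:2]: print("w",t,round(r["score"],2),np.round(r["at"],4))
w=cv[0]["img"]
o=np.zeros((400,800,3),np.uint8);o[:,:400]=cv2.resize(a,(400,400),interpolation=2);o[:300,400:]=cv2.resize(w,(400,300));cv2.imwrite("pics/p5.png",cv2.convertScaleAbs(o,alpha=1.4))
```

```text
dock 0.94 [ 0.3785 -0.0467  0.0005]
dock 0.7 [0.272  0.2488 0.0012]
latch_tip 0.87 [0.4529 0.2154 0.0458]
latch_pivot 0.71 [0.5355 0.1903 0.002 ]
w dock 0.74 [0.6439 0.1124 0.0018]
w latch_tip 0.67 [0.4527 0.2181 0.0495]
w latch_pivot 0.75 [ 0.5339  0.194  -0.0013]
```

View pics/p5.png

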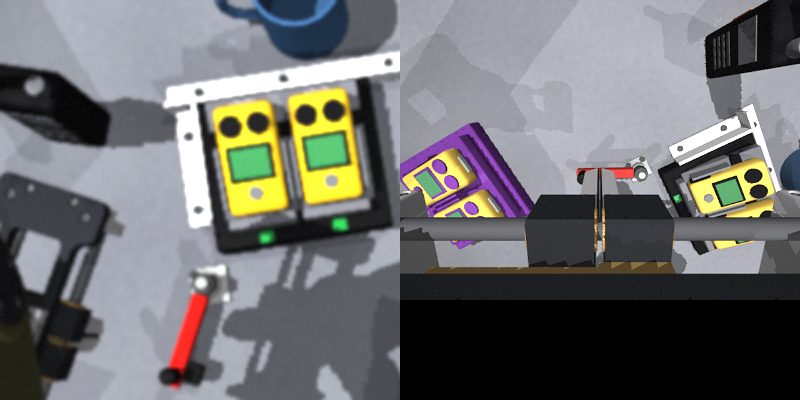

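The dock looks seated and the bar is parallel to the fingers' travel. I descend and approach the bar at about 60 mm from the pivot.

Call:
carry_out(
  commands=[
    [1,[0,0,40],[0,0,0]],
    [1,[0,0,40],[0,0,0]],
    [1,[0,0,35],[0,0,0]],
    [1,[0,0,18],[0,0,0]],
    [1,[0,0,0],[0,0,0]],
    [1,[-10,0,0],[0,0,0]],
    [1,[-6,0,0],[0,0,0]],
    [1,[-4,0,0],[0,0,0]],
    [1,[-4,0,0],[0,0,0]],
    [1,[0,0,0],[0,0,0]],
  ],
)

```text
time_s: 22.85
ee_pos: [0.4806, 0.2256, 0.0126]
eef_rot: [3.141, -0.0, 1.252]
force: [0.1, 0.4, 0.6]
grip_width: 0.0005
grip_force: 0.0
```

Call:
carry_out(
  commands=[
    [1,[-7.2,0.4,0],[0,0,-0.12]],
    [1,[-7.2,0.4,0],[0,0,-0.12]],
    [1,[-7.2,0.4,0],[0,0,-0.12]],
    [1,[-7.2,0.4,0],[0,0,-0.12]],
    [1,[-7.2,0.4,0],[0,0,-0.12]],
    [1,[-7.2,0.4,0],[0,0,-0.12]],
    [1,[0,0,0],[0,0,0]],
  ],
)

```text
time_s: 23.72
ee_pos: [0.4822, 0.1833, 0.0124]
eef_rot: [-3.141, 0.0, 1.971]
force: [-0.9, -0.2, -0.2]
grip_width: 0.0004
grip_force: 0.0
```

Run:
```python
from h import *
p=ctrl.get_obs();e=p["ee_pos"][:2]-[.534,.191];y=p["eef_rot"][2];u=np.array([-np.sin(y),np.cos(y)]);t=-np.array([np.cos(y),np.sin(y)])
print("yaw",y,"along",e@u,"behind",e@t)
for n in("top","wrist"):
    cam(n)
    for t in("latch_tip",):
        for r in ctrl.place_of(t,n)[:2]:
            d=np.array(r["at"][:2])-[.534,.191];a=(np.arctan2(d[1],d[0]))%(2*np.pi);print(n,round(r["score"],2),np.round(r["at"],4),"latch",.154+1.5*np.pi-a,"yaw-equivalent",a-np.pi/2)
```

```text
yaw 1.9706517407156325 along 0.05071983806490274 behind -0.013049320670714949
top 0.83 [0.4617 0.1487 0.0466] latch 1.1954328870741735 yaw-equivalent 2.1001597665156195
```

The latch follows and is now at about 1.2 rad. I continue, drifting slightly outward to keep the radius.

Call:
carry_out(
  commands=[
    [1,[-6.6,-0.6,0],[0,0,-0.12]],
    [1,[-6.6,-0.6,0],[0,0,-0.12]],
    [1,[-6.6,-0.6,0],[0,0,-0.12]],
    [1,[-6.8,-0.2,0],[0,0,-0.12]],
    [1,[-7,0,0],[0,0,-0.12]],
    [1,[-7,0.2,0],[0,0,-0.12]],
    [1,[-7,0.2,0],[0,0,-0.12]],
    [1,[0,0,0],[0,0,0]],
  ],
)

```text
time_s: 24.92
ee_pos: [0.5128, 0.1494, 0.0123]
eef_rot: [-3.141, -0.0, 2.81]
force: [0.9, 0.2, -0.2]
grip_width: 0.0005
grip_force: 0.1
```

Run:
```python
from h import *
p=ctrl.get_obs();e=p["ee_pos"][:2]-[.534,.191];y=p["eef_rot"][2]%(2*np.pi);u=np.array([-np.sin(y),np.cos(y)]);t=-np.array([np.cos(y),np.sin(y)])
print("yaw",y,"along",e@u,"behind",e@t)
for n in("top","wrist","scene"):
    cam(n)
    for r in ctrl.place_of("latch_tip",n)[:2]:
            d=np.array(r["at"][:2])-[.534,.191];a=(np.arctan2(d[1],d[0]))%(2*np.pi);print(n,round(r["score"],2),np.round(r["at"],4),"latch",.154+1.5*np.pi-a,np.hypot(*d))
```

```text
yaw 2.8098249380594305 along 0.046211860038546305 behind -0.0065191309379960954
scene 0.73 [0.5307 0.1079 0.048 ] latch 0.19369033649691136 0.08316549765377468
```

Call:
carry_out(
  commands=[
    [1,[-3,-4,0],[0,0,-0.1]],
    [1,[-3,-4,0],[0,0,-0.1]],
    [1,[-3,-4,0],[0,0,-0.1]],
    [1,[-3,-4,0],[0,0,-0.1]],
    [1,[0,0,0],[0,0,-0.08]],
    [1,[0,0,0],[0,0,0]],
  ],
)

```text
time_s: 25.98
ee_pos: [0.5216, 0.1317, 0.0125]
eef_rot: [-3.142, 0.0, -2.993]
force: [-0.9, -0.2, 0.4]
grip_width: 0.0008
grip_force: 0.1
```

```bash
cat > l.py <<'E'
from h import *
p=ctrl.get_obs();e=p["ee_pos"][:2]-[.644,.111];b=.154;print("bay xy",e@[np.cos(b),np.sin(b)],e@[-np.sin(b),np.cos(b)],"yaw",p["eef_rot"][2]%(2*np.pi),p["force"])
for n in("wrist","scene"):
    cam(n)
    for t in("latch_tip","dock"):
      for r in ctrl.place_of(t,n)[:2]:
            d=np.array(r["at"][:2])-[.534,.191];a=(np.arctan2(d[1],d[0]))%(2*np.pi);print(n,t,round(r["score"],2),np.round(r["at"],4),"latch",.154+1.5*np.pi-a,np.hypot(*d))
E
python3 l.py
```

```text
bay xy -0.1177795100583938 0.03924270311115838 yaw 3.290616095710271 [-0.88631673 -0.17874753  0.39165922]
scene latch_tip 0.84 [0.5411 0.1033 0.0452] latch 0.07321836731895992 0.0879869308477117
scene dock 0.92 [0.6429 0.1149 0.0025] latch -0.8068719901552948 0.13285488323731273
scene dock 0.56 [ 0.3798 -0.0525 -0.0025] latch 0.7185205407350086 0.288218476160013
```

Call:
carry_out(
  commands=[
    [1,[-2,0,0],[0,0,0]],
    [1,[-1.5,0,0],[0,0,0]],
    [1,[0,0,0],[0,0,0]],
  ],
)

```text
time_s: 26.65
ee_pos: [0.5253, 0.1322, 0.0124]
eef_rot: [3.142, 0.0, -2.992]
force: [0.6, 0.3, -0.1]
grip_width: 0.0008
grip_force: 0.0
```

Call:
carry_out(
  commands=[
    [1,[-1,0,0],[0,0,0]],
    [1,[0,0,0],[0,0,0]],
  ],
)

```text
time_s: 26.9
ee_pos: [0.5262, 0.1324, 0.0124]
eef_rot: [3.142, 0.0, -2.991]
force: [0.9, 0.4, -0.3]
grip_width: 0.0007
grip_force: 0.0
```

Call:
carry_out(
  commands=[
    [1,[-0.7,0,0],[0,0,0]],
    [1,[0,0,0],[0,0,0]],
  ],
)

```text
time_s: 27.15
ee_pos: [0.5264, 0.1324, 0.0124]
eef_rot: [-3.142, -0.001, -2.991]
force: [-4.6, -1.9, 4.0]
grip_width: 0.0001
grip_force: 2.5
```

The end stop is reached: the force jumped to about 5 N exactly where closed is expected. I back off, lift clear and check.

Call:
carry_out(
  commands=[
    [1,[8,0,0],[0,0,0]],
    [1,[12,0,0],[0,0,0]],
    [1,[0,0,-40],[0,0,0]],
    [1,[0,0,-60],[0,0,0]],
    [1,[0,0,-60],[0,0,0]],
    [1,[50,0,0],[0,0,0]],
    [1,[50,0,0],[0,0,0]],
    [1,[40,0,0],[0,0,0]],
    [1,[0,0,0],[0,0,0]],
  ],
)

```text
time_s: 28.28
ee_pos: [0.3667, 0.1083, 0.1726]
eef_rot: [3.142, 0.001, -2.991]
force: [-0.2, 1.2, 1.1]
grip_width: 0.0
grip_force: 0.0
```

```bash
python3 l.py
python3 - <<'E'
from h import *
a=cam("top")[0]["img"][105:305,140:340];w=cam("scene")[0]["img"][190:390,260:460]
o=np.hstack([cv2.resize(i,(400,400),interpolation=2) for i in(a,w)]);cv2.imwrite("pics/p6.png",cv2.convertScaleAbs(o,alpha=1.4))
for t in("dock","latch_tip","radio","mug","tape"): print(t,[np.round(r["at"],3).tolist() for r in ctrl.place_of(t,"scene")[:1]])
E
```

```text
bay xy -0.2744253702187457 0.0398559473408036 yaw 3.2921153792738305 [-0.2324477   1.20046228  1.11288026]
wrist dock 0.91 [ 3.849e-01 -4.770e-02  2.000e-04] latch 0.7123356717957563 0.28144004690164476
wrist dock 0.85 [0.2712 0.2462 0.0012] latch 1.9318322540681314 0.268534690496405
scene latch_tip 0.76 [0.5467 0.1086 0.0454] latch 0.0010770987499881812 0.08337295724633977
scene dock 0.9 [0.2734 0.2481 0.0057] latch 1.9404973191132329 0.2667822520333765
scene dock 0.63 [0.643  0.1148 0.0018] latch -0.8066863534575042 0.13299413520903844
dock [[0.38, -0.05, -0.003]]
latch_tip [[0.551, 0.107, 0.049]]
radio [[0.681, 0.318, -0.003]]
mug [[0.789, 0.101, -0.002]]
tape [[0.668, -0.268, -0.002]]
```

View pics/p6.png

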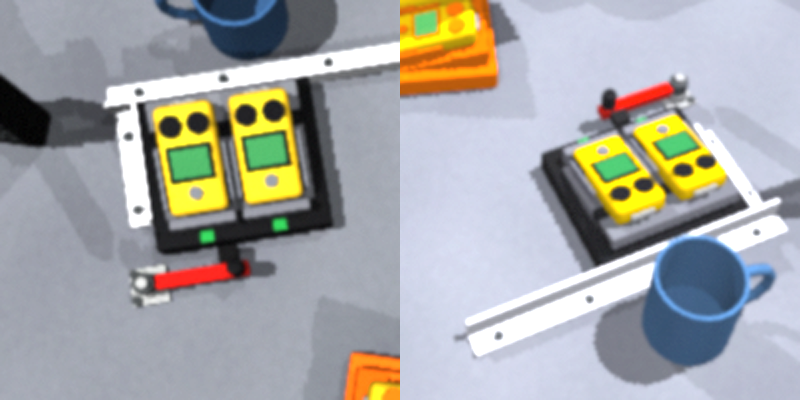

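The dock sits square in the corner. The latch lies across its front, parallel to the front edge from (145,283) to (238,265), with the pad just before the base. The radio, mug and tape are where they were.

```bash
python3 -c "
from station import ctrl;print(ctrl.hand_in())"
```

```text
the job is handed in; nothing more can be done
None
```

I handed the job in with the dock home against both rails and the latch closed to its end stop across the front. The radio, mug and tape stayed where they were, and no judging result came back.

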